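# Index the swivel specimen vice to 45 degrees and lock it

## Task

The specimen vice was left unlocked and out of position on its indexing swivel base. Push it round counter-clockwise (seen from above), click by click, until it stands at 45 degrees on its scale (the third 15-degree click past square), then push the lock lever shut until it snaps fully home in its catch. Do not touch the polished specimen in the jaws, and leave the loupe, the petri dish and the round hardness block where they are.

Things in the scene. Friction and masses are not known exactly. Their poses are not given: they have to be found in the camera images.
- index_base: fixed base of the vice: grey plate 160 (x) x 186 (y) x 10 mm with a steel scale ring (long marks each 45 degrees, short each 15). Origin: on the bench, under the swivel axis. At yaw 0 (it varies by 0.2 rad) its x points away from the robot and y to the left; it spans x -80 to 80, y -109 to 77 mm. The lock lever is on its right (-y) side.
- swivel (a joint): angle of the vice on its base, rad, counter-clockwise from above positive, stops at -1.35 and 1.35. 0 = square: length along the base's x, tommy bar toward the robot. Clicks each 0.262 rad (45 degrees = 0.785); a spring draws it to the nearest. Starts on a click, -30 to 15 degrees, rarely half-way. Passing a click takes 0.55 N m (10 N at 57 mm). Turns only with the lever beyond 0.8 rad.
- vice_front (a point): centre of the vice's front (screw) block, 57 mm from the swivel axis toward the tommy bar, 58 mm up. Block: 14 mm long, 50 mm wide (flat upright sides), 42 to 75 mm above the bench. Foot below: 70 mm wide, 28 to 42 mm up. Tommy bar: crosswise, 78 mm from the axis, 62 mm up, 66 mm long. The moving jaw (60 mm wide, to 82 mm up) starts 24 mm behind the block.
- vice_back (a point): centre of the vice's rear fixed jaw block, 59 mm from the swivel axis, opposite the tommy bar, 62 mm up. Block: 30 mm long (44 to 74 mm from the axis), 60 mm wide (flat upright sides), 42 to 82 mm above the bench; the foot below it is 70 mm wide and reaches 84 mm from the axis.
- lock_lever (a joint): angle of the lock lever, rad, about an upright pivot 93 mm from the swivel axis along the base's -y. 0 = shut (arm along the base's -x, toward the robot), grows to 1.2 as it swings out to the right. Starts open, 0.85 to 1.2; friction holds it where left. Shutting meets a sprung ball catch at 0.3; 6 N at the knob snaps it in over the last 0.14 rad. Blocked while the vice is between clicks.
- lever_knob (a point): centre of the upright black knob at the end of the lever's steel arm, 95 mm from the lever's pivot, 47 mm above the bench: a round grip 19 mm in diameter, from 19 to 65 mm above the bench. The arm is 12 mm wide and 20 to 28 mm above the bench.
- specimen: polished metal section in a black resin mount, 30 mm diameter, held between the jaws 22 mm behind the swivel axis (toward the rear jaw); its top is the highest part of the vice, 86 mm above the bench. Origin at its underside. Not to be touched.
- loupe: black loupe, 38 mm diameter, 34 mm high, standing loose; origin at its underside. Leave alone.
- ref_block: round steel hardness reference block, 53 mm diameter, 13 mm high, lying loose; origin at its underside. Leave alone.
- petri: round petri dish, 67 mm diameter, 14 mm high, loose; origin at its underside. Leave alone.

How it is judged:
By the outcome, as a careful person would: the job done as asked, in the order asked, and still so for the second after the job is handed in, with the robot touching nothing.
It also fails if it takes over 64 s, if anything falls off the work surface, if the arm or the gripper's body presses on something with over 40 N, if the wrist force passes 120 N, or if a joint passes its speed limit or range.

## Robot

A 7-joint arm with a two-finger parallel gripper is mounted at the origin on a cart in front of the work surface, level with it; the furniture and walls round the work are solid. World frame = base frame: x ahead of the robot, y to its left, z up, the work surface at z = 0. Lengths are in mm, angles in rad, forces in N, time in s.
With the tool pointing down it reaches from about 400 to 875 mm from the base axis. Payload 4.4 kg.
Tool frame: the origin (TCP) lies at the very end of the fingers, on their centre line; the grasp point (between the pads) lies 19 mm behind it; z points along the fingers, y is the line along which they close (so a half turn about z gives the same grasp; the last joint's range is limited). The gripper opens to 85 mm and grips with 20 to 120 N. Pads are 22 mm wide; open, the fingers measure 114 mm over their backs; the gripper's body (76 mm by 85 mm) begins 54 mm behind the grasp point. The pads swing forward as they close: fully open they stand 13 mm farther back than shut.
Start: joints at [1.081, 0.628, 0.038, 1.517, -0.027, 0.996, -0.02], TCP at [267.326, -592.499, 231.313] pointing down, gripper open.
Joint ranges: [-3.06, 3.06], [-0.37, 2.12], [-1.25, 1.32], [0.18, 2.47], [-1.1, 4.24], [0.23, 1.98], [-2.94, 2.94]. Speed limits (rad/s): [2.57, 2.57, 3.14, 3.14, 3.14, 3.14, 3.14].

## Interface

Orientations are given as [roll, pitch, yaw] about the fixed x, y, z axes, in that order (R = Rz(yaw) Ry(pitch) Rx(roll)).
In Python, from cell import sensors, get_image, camera_params, order gives the robot as it stands.
- The arm moves only by the shell command python3 -m inch 'ROWS' [OPENING]. ROWS is JSON, a list that holds one entry, the list of rows, each a list of 4 numbers: the shift along the tool's x, y, z in cm, then the turn about the tool's z in degrees. A call has 1 to 8 rows; each row is the pose to reach, as a shift and turn from the pose commanded when the call began, along the tool's axes at that moment; what a row does not reach only later rows make up. A row lasts 1/12 s, in which the tool goes at most 41.7 mm and 7.16 degrees, less where a joint would pass 70% of its speed; a pose out of reach is approached as far as the arm can. A call with a gripper value outside its range is refused whole. OPENING is the finger opening in cm, from 0 to 8.54, set as the call begins (- or left out, the last holds). The fingers move at their own pace and stop on an object; the grip force is fixed at half the most. Time passes only in rows, so rows that repeat a pose let the fingers close. It gives the time, the measured TCP pose, the force, the opening and the grip force at its end, in the units of the state.
- sensors.read_state(): the state, without advancing time (a new reading comes with each control period).
- get_image(name): name is "scene" or "top" or "wrist"; returns the picture (384x512x3 uint8, blue, green, red); there is no depth.
- camera_params(name): a dict with "mtx" (3x3 intrinsics, pixels), "rvec" (rotation vector, rad) and "tvec" (3), from world to camera coordinates, as OpenCV has them. Camera axes: x right, y down, z forward; pixel columns grow to the right and rows downward; lengths in mm; the calibration is good to about 2 mm. A picture is of the moment at which its call begins: read the wrist's pose just before it. camera_params takes no time and is no camera call; for the wrist camera it gives the pose at the moment of the call.
- order.finish_job(): hands the job in; it is judged then, once.
The state is a dict: "clock": time; "qpos": joint angles; "qd": joint speeds; "tau": joint torques, N m; "eef_pos": TCP position; "tool_rot": TCP orientation; "force": force on the tool from outside, world axes, zero at the start; "torque": the same for the moment, N m; "width": finger opening in mm; "gripper_force": force on a finger pad.
Only numpy, scipy, OpenCV 4.12 (cv2) and the standard library are available. Lean on these libraries where they do the work, as an engineer would, in place of code of your own. Each camera call takes 0.05 s, during which the arm holds its last target. There are 200 camera calls.

## Working session

There is one attempt and no reset: what is moved stays moved. The work goes in short steps, Python scripts to look and compute and a shell command to move; the robot and the scene stay as the last step left them, time stands still between calls to the robot, and variables do not carry over. Pictures are saved under pics/ and viewed, at most 10 in all, crops included, and the job is handed in when it is done.

```bash
mkdir -p pics; python3 - <<'E'
from cell import sensors,get_image,camera_params
import cv2
s=sensors.read_state();print(s['clock'],s['eef_pos'],s['tool_rot'],s['width'],s['force'])
for n in('top','scene'):
    im=get_image(n);cv2.imwrite(f'pics/{n}0.png',cv2.resize(im,None,fx=1.5,fy=1.5,interpolation=cv2.INTER_CUBIC))
    print(camera_params(n))
E
```

```text
0.0 [ 267.05333597 -591.89948772  230.38784984] [-3.13967076e+00  4.65725820e-05  4.23826863e-01] 85.47821653133639 [0.28504453 0.5217007  0.67643167]
{'mtx': array([[396.25417943,   0.        , 257.75570496],
       [  0.        , 396.25417943, 186.08911472],
       [  0.        ,   0.        ,   1.        ]]), 'rvec': array([ 2.09373062, -2.11924113,  0.23667528]), 'tvec': array([-148.88160644,  541.02193748,  976.54859876])}
{'mtx': array([[444.18545733,   0.        , 252.88580857],
       [  0.        , 444.18545733, 191.4974268 ],
       [  0.        ,   0.        ,   1.        ]]), 'rvec': array([ 0.61113305, -2.63945964,  1.18992378]), 'tvec': array([ 422.13748954,  335.68217986, 1034.90746701])}
```

View pics/top0.png

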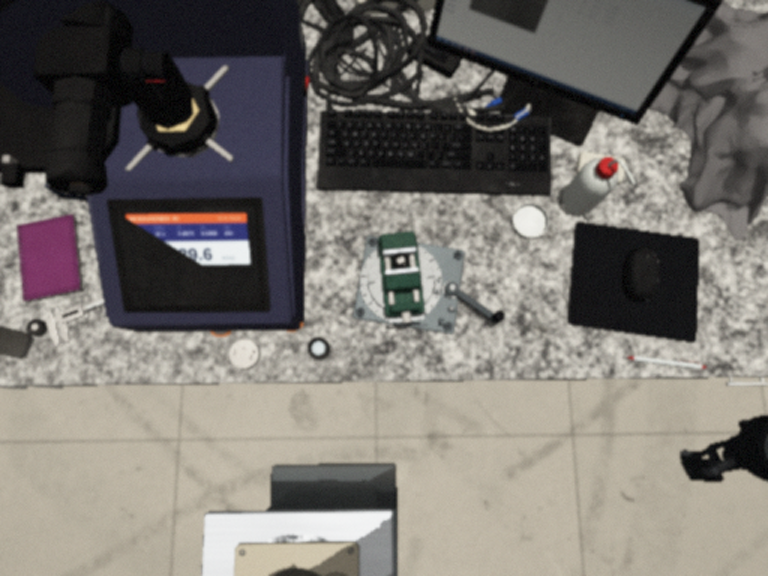

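View pics/scene0.png

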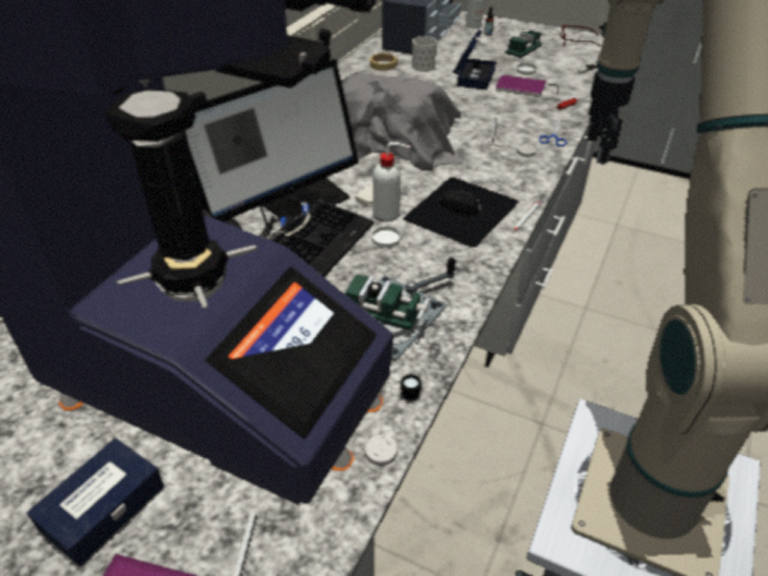

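The vice is around (402,278) of the enlarged top picture. The lever is open to the right with its knob near (497,317), the loupe is at (318,348), the block at (243,353) and the petri dish at (529,221). I'll take an enlarged crop next.

```bash
cat > h.py <<'E'
import cv2,numpy as np
from cell import sensors,get_image,camera_params
def ray(n,u,v,z,P=None):
    P=P or camera_params(n);R=cv2.Rodrigues(P['rvec'])[0];c=-R.T@P['tvec']
    d=R.T@np.linalg.inv(P['mtx'])@[u,v,1];return c+d*(z-c[2])/d[2]
def proj(n,pts,P=None):
    P=P or camera_params(n);return cv2.projectPoints(np.array(pts,float),P['rvec'],P['tvec'],P['mtx'],None)[0][:,0]
E
python3 - <<'E'
from h import *
im=get_image('top')[140:240,225:355]
cv2.imwrite('pics/top1.png',cv2.resize(im,None,fx=6,fy=6,interpolation=cv2.INTER_CUBIC))
E
```

```text
(no output)
```

View pics/top1.png

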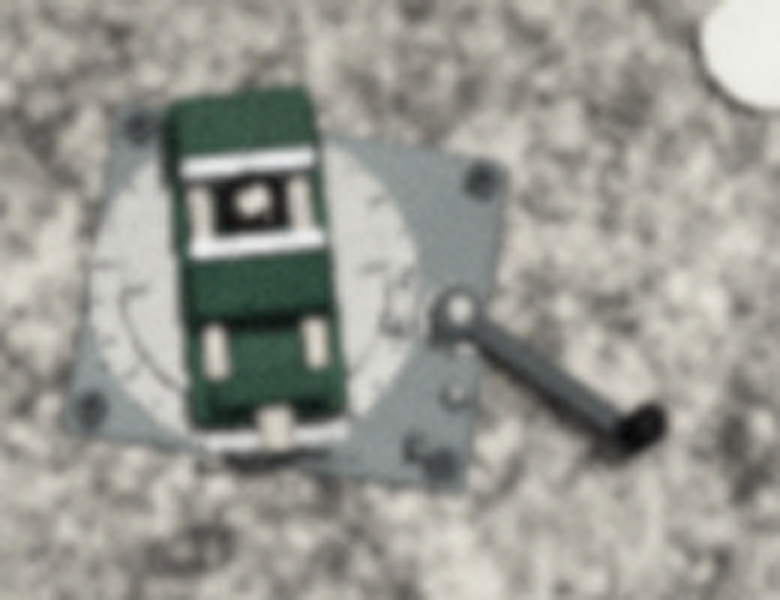

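The crop shows the base corners at about (505,163), (462,490) and (68,430), with the lever pivot at (458,312) and the knob top at (645,425). The tommy bar is centred at (272,437), and the top rear corners of the rear jaw are at (170,103) and (305,90).

```bash
python3 - <<'E'
from h import *
f=lambda u,v,z:ray('top',225+(u+.5)/6-.5,140+(v+.5)/6-.5,z)[:2]
c=[f(505,163,10),f(462,490,10),f(68,430,10),f(115,105,10)]
print('corners',np.round(c,1),[np.linalg.norm(c[i]-c[(i+1)%4]).round(1) for i in range(4)])
yaw=[np.arctan2(*(c[0]-c[1])[::-1]),np.arctan2(*(c[3]-c[2])[::-1]),np.arctan2(*-(c[0]-c[3])[::-1])-np.pi/2,np.arctan2(*-(c[1]-c[2])[::-1])-np.pi/2]
print('yaw',np.round(yaw,3))
ctr=np.mean(c,0);
pv=f(458,312,30);kn=f(645,425,65);tb=f(272,437,62);a=f(170,103,82);b=f(305,90,82)
for n,p in dict(ctr=ctr,pv=pv,kn=kn,tb=tb,rear=(a+b)/2,spec=f(252,203,86)).items():print(n,p.round(1))
print('rearw',np.linalg.norm(a-b),'lev',np.linalg.norm(kn-pv))
d=(a+b)/2-tb;print('vice dir',np.arctan2(d[1],d[0]),np.linalg.norm(d))
for n,(u,v),z in(('loupe',(318,348),34),('petri',(529,221),14),('ref',(243,353),13)):print(n,ray('top',u/1.5,v/1.5,z)[:2].round(1))
y=np.mean(yaw);R=np.array([[np.cos(y),-np.sin(y)],[np.sin(y),np.cos(y)]]);ax=ctr-R@[0,-16];print('y',y,'axis',ax,'pv pred',ax+R@[0,-93])
print('axis from vice',tb+d/np.linalg.norm(d)*78)
e=kn-pv;print('lever',np.arctan2(e[1],e[0])-y)
E
```

```text
corners [[ 603.7 -297.9]
 [ 452.  -272.5]
 [ 481.3  -95.7]
 [ 633.8 -117.6]] [np.float64(153.9), np.float64(179.2), np.float64(154.0), np.float64(182.8)]
yaw [-0.166 -0.143 -0.165 -0.164]
ctr [ 542.7 -195.9]
pv [ 529.4 -271.3]
kn [ 471.8 -345.5]
tb [ 469.  -185.8]
rear [ 615.2 -173. ]
spec [ 566.4 -178.4]
rearw 58.907760561031466 lev 93.97498500914666
vice dir 0.08735412730083125 146.8301430163597
loupe [423.4 -34.4]
petri [ 657.4 -422.5]
ref [418.4 100.9]
y -0.15963762205504567 axis [ 545.23515154 -180.12628191] pv pred [ 530.45182999 -271.94378244]
axis from vice [ 546.66056443 -179.03371012]
lever -2.07144373558754
```

```bash
python3 -m inch '[[[3,-1.1,0,0],[6.5,-2.5,0,0],[10,-3.8,0,0],[13.5,-5.1,0,0],[17,-6.4,0,0],[20.5,-7.8,0,0],[24,-9.1,0,0],[27,-10.2,0,0]]]' 0; python3 -m inch '[[[3,-1.1,1,0],[6.5,-2.5,3,0],[10,-3.8,5,0],[13.5,-5.1,7,0],[16.5,-6.2,8,0],[18.2,-6.9,8,0],[18.2,-6.9,8,0],[18.2,-6.9,8,0]]]'
```

```text
clock: 0.82
eef_pos: [473.4, -385.8, 231.1]
tool_rot: [-3.141, -0.001, 0.426]
force: [1.3, -0.3, 0.3]
width: 0.3
gripper_force: 0.0
clock: 1.48
eef_pos: [609.5, -249.2, 150.6]
tool_rot: [-3.141, 0.001, 0.427]
force: [-0.6, -1.0, -0.1]
width: -0.1
gripper_force: 0.0
```

```bash
python3 -m inch '[[[0,0,2,0],[0,0,5,0],[0,0,8,0],[0,0,9.8,0],[0,0,9.8,0]]]'; python3 - <<'E'
from h import *
im=get_image('top')[110:240,225:355]
a=cv2.resize(im,None,fx=4,fy=4,interpolation=cv2.INTER_CUBIC)
w=cv2.resize(get_image('wrist'),(693,520))[:, :280+413]
cv2.imwrite('pics/c2.png',np.hstack([a[:,:],cv2.resize(w,(280,210)) if 0 else cv2.copyMakeBorder(cv2.resize(w,(280,210)),0,310,0,0,0)]))
E
```

```text
clock: 1.9
eef_pos: [604.5, -251.9, 49.4]
tool_rot: [-3.137, 0.007, 0.421]
force: [-0.8, -0.2, -0.9]
width: 0.0
gripper_force: 0.0
```

View pics/c2.png

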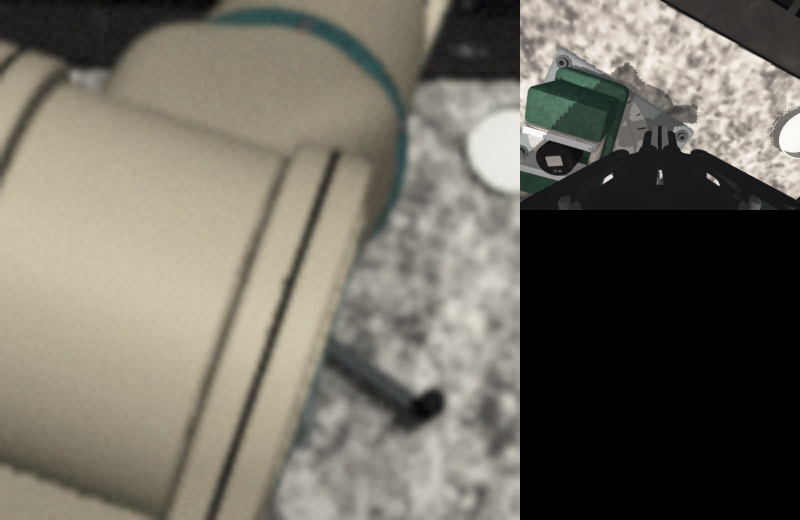

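```bash
python3 -m inch '[[[0.4,-0.8,0,0],[0.8,-1.6,0,0],[1.1,-2.2,0,0],[1.4,-2.5,0,0],[1.7,-2.8,0,0],[2.0,-3.1,0,0],[2.2,-3.4,0,0],[2.2,-3.4,0,0]]]'
```

```text
clock: 2.67
eef_pos: [613.3, -217.8, 54.5]
tool_rot: [3.134, 0.005, 0.421]
force: [-3.4, -6.5, 2.3]
width: 0.4
gripper_force: 3.5
```

```bash
python3 -m inch '[[[0.2,-0.3,0,0],[0.4,-0.6,0,0],[0.6,-0.9,0.2,0],[0.6,-0.9,0.2,0]]]'; python3 -m inch '[[[0.2,-0.3,0,0],[0.3,-0.5,0,0],[0.3,-0.5,0,0],[0.3,-0.5,0,0]]]'; python3 - <<'E'
from h import *
cv2.imwrite('pics/w3.png',get_image('wrist')); s=sensors.read_state();print(s['eef_pos'],s['force'],s['clock'])
E
```

```text
clock: 3.0
eef_pos: [618.0, -200.9, 52.0]
tool_rot: [3.138, -0.001, 0.425]
force: [2.2, -4.5, 1.9]
width: -0.2
gripper_force: 1.9
clock: 3.33
eef_pos: [618.3, -194.6, 51.7]
tool_rot: [3.14, -0.001, 0.424]
force: [1.1, -1.6, 1.6]
width: -0.4
gripper_force: 1.0
[ 618.35523382 -193.78645965   51.61421098] [ 1.17504303 -1.76946707  1.4797968 ] 3.3833
```

View pics/w3.png

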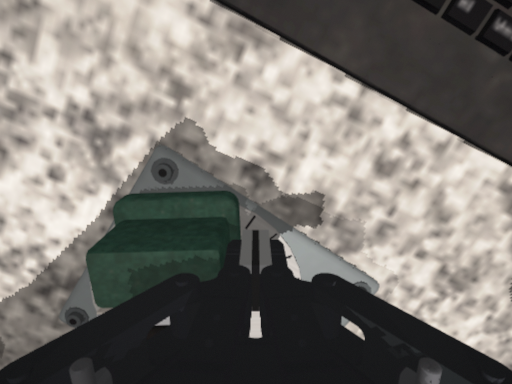

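The wrist picture shows the rear block just left of the fingers, its end edge level in the picture from (118,195) to (238,192). The vice is therefore near tool yaw, just before the 45-degree click. I'll nudge it further.

```bash
python3 -m inch '[[[0.1,-0.2,0,0],[0.2,-0.4,0,0],[0.3,-0.6,0,0],[0.3,-0.6,0,0],[0.3,-0.6,0,0]]]'; python3 - <<'E'
from h import *
cv2.imwrite('pics/w4.png',get_image('wrist')); s=sensors.read_state();print(s['eef_pos'],s['force'],s['clock'])
E
```

```text
clock: 3.8
eef_pos: [617.6, -186.6, 51.1]
tool_rot: [-3.141, 0.0, 0.425]
force: [-0.3, -0.0, -0.3]
width: -0.2
gripper_force: 0.0
[ 617.65524208 -186.92299082   51.12733946] [ 0.12910488 -0.55518166 -0.13434388] 3.85
```

View pics/w4.png

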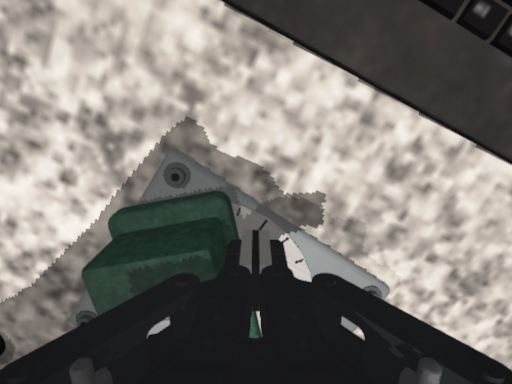

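The block's end edge now tilts from (112,212) to (230,193), about 10 degrees beyond tool yaw, and the contact force is zero, so it has snapped to 45 degrees. I'll back off and go round behind the knob.

```bash
python3 -m inch '[[[0,1.5,0,0],[0,3.3,0,0],[0,3.5,-3,0],[0,3.5,-6,0],[0,3.5,-9,0],[0,3.5,-10,0]]]'; python3 -m inch '[[[-3,1.5,0,0],[-6.5,3.3,0,0],[-10,5,0,0],[-13.5,6.8,0,0],[-17,8.6,0,0],[-19.9,10,0,0],[-19.9,10,0,0],[-19.9,10,0,0]]]';  python3 - <<'E'
from h import *
s=sensors.read_state();print(s['eef_pos'],s['force'],s['clock'])
im=get_image('top')[140:240,225:355]
a=cv2.resize(im,None,fx=6,fy=6,interpolation=cv2.INTER_CUBIC)
def mark(p,col):
    for q in (proj('top',p)-[225,140]+.5)*6: cv2.circle(a,tuple(int(round(x)) for x in q),3,col,-1)
A=np.array([545,-180])
for th,col in((.625,(0,0,255)),(.363,(255,0,0))):
    u=np.array([np.cos(th),np.sin(th)]);n=np.array([-u[1],u[0]])
    mark([[*(A+74*u+30*n),82],[*(A+74*u-30*n),82],[*(A-78*u+33*n),62],[*(A-78*u-33*n),62]],col)
cv2.imwrite('pics/top5.png',a)
E
```

```text
clock: 4.35
eef_pos: [634.6, -220.5, 155.9]
tool_rot: [3.137, -0.005, 0.423]
force: [0.7, -0.4, 0.3]
width: 0.0
gripper_force: 0.0
clock: 5.02
eef_pos: [489.3, -394.9, 151.0]
tool_rot: [-3.141, 0.001, 0.418]
force: [0.4, 1.1, -0.4]
width: 0.4
gripper_force: 0.0
[ 489.34386354 -394.92384148  151.0106209 ] [ 0.42256534  1.08855635 -0.42791148] 5.0167
```

View pics/top5.png

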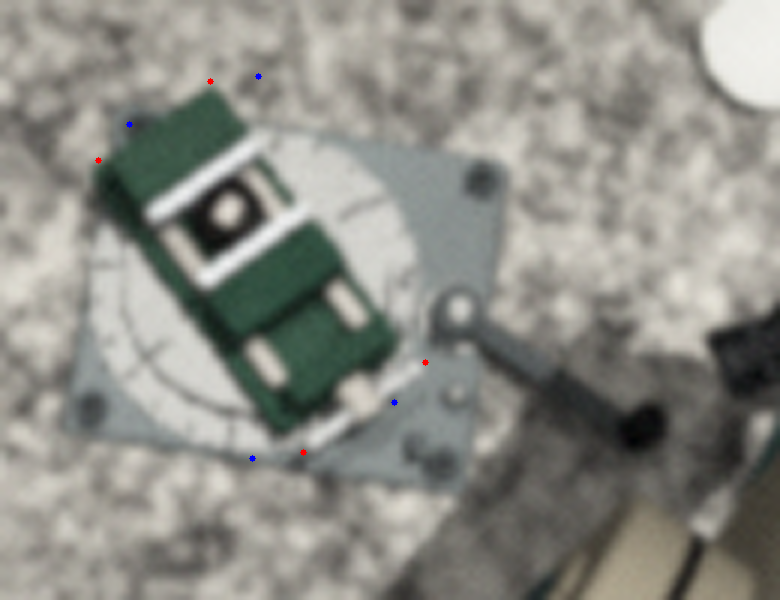

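The vice matches the red 45-degree prediction (tommy bar ends at (303,452) and (425,362)), and the lever is unchanged with its knob at (640,428). Now I'll work out the lever arc.

```bash
python3 -m inch '[[[0,0,3,0],[0,0,6.5,0],[0,0,10,0],[0,0,11.5,0],[0,0,11.5,0],[0,0,11.5,0]]]'; cat > arc.py <<'E'
from h import *
s=sensors.read_state();p=s['eef_pos'];f=s['tool_rot'][2];print(p.round(1),f)
for a,phi in((1.07,.424),(.9,.424),(.75,.424),(.6,.424),(.45,.3),(.3,.16),(.15,0),(0,-.1),(-.1,-.1)):
    k=np.array([530,-272])+95*np.array([np.cos(2.982+a),np.sin(2.982+a)])
    c=k+24*np.array([np.sin(phi),-np.cos(phi)]);d=c-p[:2]
    print(a,c.round(0),'rows',(np.array([[np.cos(f),np.sin(f)],[np.sin(f),-np.cos(f)]])@d/10).round(2),'turn',round(np.degrees(f-phi),1))
E
python3 arc.py
```

```text
clock: 5.57
eef_pos: [492.9, -390.4, 35.6]
tool_rot: [-3.14, -0.0, 0.426]
force: [-0.1, -0.6, 0.2]
width: 0.0
gripper_force: 0.0
[ 492.9 -390.4   35.6] 0.4263122610839476
1.07 [ 482. -369.] rows [-0.14 -2.43] turn 0.1
0.9 [ 470. -358.] rows [-0.77 -3.91] turn 0.1
0.75 [ 461. -347.] rows [-1.1 -5.3] turn 0.1
0.6 [ 454. -334.] rows [-1.23 -6.72] turn 0.1
0.45 [ 446. -322.] rows [-1.44 -8.16] turn 7.2
0.3 [ 440. -309.] rows [-1.47 -9.61] turn 15.3
0.15 [ 435. -295.] rows [ -1.33 -11.08] turn 24.4
0 [ 434. -281.] rows [ -0.85 -12.43] turn 30.2
-0.1 [ 436. -271.] rows [ -0.28 -13.19] turn 30.2
```

```bash
python3 -m inch '[[[0,-1.5,0,0],[-0.2,-2.4,0,0],[-0.8,-3.9,0,0],[-1.1,-5.3,0,0],[-1.2,-6.0,0,0],[-1.2,-6.7,0,0],[-1.3,-7.4,0,3],[-1.4,-8.1,0,7]]]'; python3 arc.py
```

```text
clock: 6.23
eef_pos: [447.5, -324.7, 37.5]
tool_rot: [3.139, -0.003, 0.3]
force: [-0.6, -0.6, 0.1]
width: 0.0
gripper_force: 0.4
[ 447.5 -324.7   37.5] 0.29954815285074154
1.07 [ 482. -369.] rows [1.95 5.23] turn -7.1
0.9 [ 470. -358.] rows [1.14 3.83] turn -7.1
0.75 [ 461. -347.] rows [0.63 2.5 ] turn -7.1
0.6 [ 454. -334.] rows [0.33 1.11] turn -7.1
0.45 [ 446. -322.] rows [-0.06 -0.29] turn -0.0
0.3 [ 440. -309.] rows [-0.28 -1.73] turn 8.0
0.15 [ 435. -295.] rows [-0.32 -3.2 ] turn 17.2
0 [ 434. -281.] rows [-0.01 -4.6 ] turn 22.9
-0.1 [ 436. -271.] rows [ 0.45 -5.43] turn 22.9
```

Next I'll push on through the catch, going about 10 mm past home to allow for the arm's compliance.

```bash
python3 -m inch '[[[-0.2,-0.9,0,4],[-0.3,-1.7,0,8],[-0.3,-2.5,0,13],[-0.3,-3.2,0,17],[-0.1,-3.9,0,20],[0,-4.6,0,23],[0.2,-5.0,0,23],[0.2,-5.0,0,23]]]'; python3 -m inch '[[[0,-0.3,0,0],[0,-0.5,0,0],[0,-0.5,0,0]]]'; python3 - <<'E'
from h import *
cv2.imwrite('pics/w6.png',get_image('wrist')); s=sensors.read_state();print(s['eef_pos'],s['force'],s['clock'])
E
```

```text
clock: 6.9
eef_pos: [433.9, -278.8, 37.3]
tool_rot: [3.137, -0.003, -0.1]
force: [-2.6, -5.6, 0.5]
width: -0.0
gripper_force: 2.9
clock: 7.15
eef_pos: [434.0, -278.4, 37.5]
tool_rot: [3.131, -0.005, -0.103]
force: [-5.1, -13.8, -3.2]
width: -0.0
gripper_force: 7.3
[ 433.96894878 -278.43260331   37.49600199] [ -4.89766571 -13.40734663  -1.44496182] 7.2
```

View pics/w6.png

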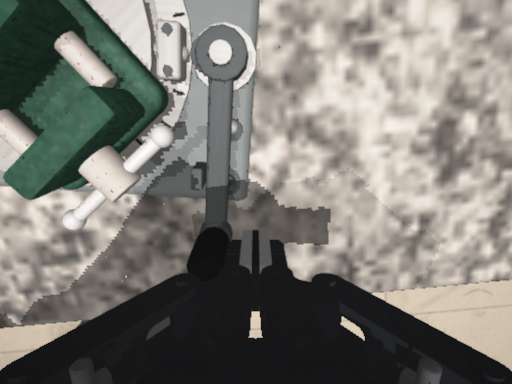

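The lever arm runs from (220,52) to about (213,235), parallel to the base edge, and the push stalled at 14 N at the predicted shut position. I'll back off, rise clear and check from above.

```bash
python3 -m inch '[[[0,1.5,0,0],[0,3.5,0,0],[0,5,-2,0],[0,5,-6,0],[0,6,-10,0],[0,9,-12,0],[0,13,-12,0],[0,15,-12,0]]]'; python3 -m inch '[[[-0.5,4,0,0],[-1,8,0,0],[-1,11,0,0],[-1,14,0,0],[-1,14,0,0],[-1,14,0,0]]]'; python3 - <<'E'
from h import *
s=sensors.read_state();print(s['eef_pos'],s['force'],s['clock'],np.abs(s['qd']).max())
im=get_image('top')[140:240,225:355]
a=cv2.resize(im,None,fx=6,fy=6,interpolation=cv2.INTER_CUBIC)
def mark(p,col):
    for q in (proj('top',p)-[225,140]+.5)*6: cv2.circle(a,tuple(int(round(x)) for x in q),3,col,-1)
for l,c in((0,(0,0,255)),(.14,(255,0,0))): mark([[530+95*np.cos(2.982+l),-272+95*np.sin(2.982+l),65]],c)
cv2.imwrite('pics/top7.png',a)
E
```

```text
clock: 7.87
eef_pos: [419.6, -425.9, 159.9]
tool_rot: [3.134, -0.006, -0.1]
force: [0.2, -1.2, -0.8]
width: -0.0
gripper_force: 0.0
clock: 8.37
eef_pos: [394.1, -560.3, 156.6]
tool_rot: [3.14, -0.001, -0.101]
force: [-0.2, -0.4, -0.2]
width: 0.2
gripper_force: 0.0
[ 394.09811148 -560.32456479  156.58884249] [-0.22434289 -0.44464308 -0.20320751] 8.3667 0.05250208837720746
```

View pics/top7.png

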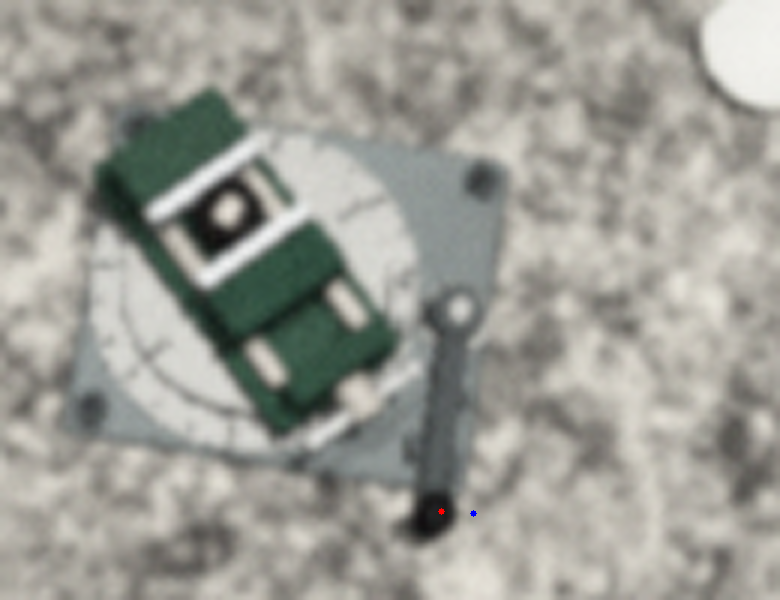

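The knob at (436,512) sits on the predicted shut position (red), the vice stands at 45 degrees, and the petri dish is where it was. I'm handing the job in.

```bash
python3 -c "
from cell import order;print(order.finish_job())"
```

```text
the job is handed in; nothing more can be done
None
```

The vice now stands at 45° on its scale and the lock lever is home in its catch, both confirmed from the top camera; I never touched the specimen or loose items, and the job was handed in at about 8.4 s.

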